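# Break both folding lid stays and shut the supply case

## Task

Shut the blue supply case on the desk. Its lid is held up by two folding stays, one at each side, both locked straight: push the knee of each stay in at its orange tab, towards the lid's hinge. The first will only snap over centre and then stop, because the other still holds the lid; the second then lets both fold. Fold both clearly with the lid still well up, then lower the lid gently until it is fully shut, and let go. Do not force the stays, and leave the things in the case and on the desk where they are.

Things in the scene. Friction and masses are not known exactly. Their poses are not given: they have to be found in the camera images.
- case: blue sheet-metal supply case, 220 (x) x 260 (y) x 100 mm, open on top, fixed to the desk. Origin at the centre of its underside on the desk; x points to its rear (away from the robot), y to its left, z up. Its 6 mm walls rise to z = 100 mm.
- lid (a joint): angle of the lid: 0 as found (open 1.05 rad above level, leaning over towards the robot), grows as it comes down, 1.05 shut. The lid is a plate 268 mm wide, 9 mm thick, reaching 225 mm from its hinge, about 0.3 kg. The hinge is stiff (0.5 N m of friction): once both stays are broken the lid stays where it is left and must be pushed down all the way.
- hinge_mid (a point): middle of the hinge line (along the case's y) on the case's rear top edge: 110 mm behind the case's centre, 100 mm above the desk. In the case's frame the lid points from here along (-cos a, 0, sin a), a = 1.05 - joint lid; its outer face lies 9 mm beyond this line.
- lid_edge (a point): middle of the lid's free edge on its outer (upper) face: 225 mm from the hinge line; 295 mm above the desk as found, 109 mm when shut.
- jar_blue: specimen jar with a blue lid, 61 mm across and 72 mm high, standing in the middle of the case; origin under its centre. Leave it there.
- stapler: dark blue stapler, 127 x 36 x 40 mm, bystander; origin under its centre.
- calculator: dark grey desk calculator, 140 x 102 x 26 mm, bystander; origin under its centre.
- jar_red: specimen jar with a red lid, 61 mm across and 72 mm high, bystander; origin under its centre.
- tape_dispenser: green tape dispenser, 110 x 28 x 60 mm, bystander; origin under its centre.
- sticky_notes: yellow pad of sticky notes, 78 x 78 x 23 mm, bystander; origin under its centre.
- knee_left (a joint): fold of the left stay's knee: 0 as found (locked 7 mm past straight, towards the robot, against a stop), 0.19 straight, 0.38 or a little more snapped over with the lid still held by the other stay, about 3.1 lid shut; grows as the tab is pushed to the rear, towards the hinge. Snapping over takes under 8 N; then the force climbs steeply while the other stay is locked. It stays where it is left.
- knee_right (a joint): fold of the right stay's knee, as knee_left. The first knee pushed, on either side, stops after some 14 mm of tab travel: stop on the force. When the second is pushed past straight, both fold on together; this takes 3 to 18 N, growing, and the lid comes down a little (about 0.1 rad at a fold of 1.0).
- tab_left (a point): centre of the left knee's orange tab: a round bar 14 mm thick, 44 mm long, along the case's y, 140 mm above the desk just inside the left wall. Pushed, it swings to the rear and down on a 74 mm arc about the stay's lower pivot (20 mm in front of the case's centre, 70 mm up). The lid overhangs it 70 mm away: come in from the robot's side, tilted 35 to 45 degrees from vertical.
- tab_right (a point): centre of the right knee's orange tab, the mirror image of the left one, just inside the right wall.
- corrector: small white bottle with a black cap and blue label, 28 mm across and 65 mm high, standing in the middle of the case; origin under its centre. Leave it there.
- link_left: lower half of the left stay, a flat steel link 13 x 4 mm, 74 mm between pivots; origin at its lower pivot on the inside of the case's left wall, z along the link towards the knee. Over 40 N from the robot on a stay counts as forcing it.
- link_right: the same for the right stay.

How it is judged (in metres and radians):
On the way, in this order (a step that is already met when the one before it is completed fails the run):
1. both knees are folded well past straight (over 0.6 rad) with the lid still well up (value of joint each of knee_left, knee_right above 0.6 rad and value of joint lid below 0.5 rad), for 0.2 s.
2. the lid is down (value of joint lid above 1.035 rad), for 0.2 s.
At the end, for the whole second after the job is handed in: the lid lies shut and still (within 0.015 rad, about 3 mm at its free edge), both stays folded away under it (value of joint lid above 1.035 rad and velocity of joint lid below 0.05 rad/s); the robot touches nothing.
It fails at once if the lid is let fall or slammed (faster than 1.5 rad/s) (velocity of joint lid above 1.5 rad/s).
It fails at once if a stay is forced (more than 40 N from the robot on it) (contact force between any of the fingers, the arm and link_left above 40 N or contact force between any of the fingers, the arm and link_right above 40 N).
It fails at once if a bystander or something in the case is moved by more than 30 mm (distance of any of corrector, jar_blue, stapler, calculator, jar_red, tape_dispenser, sticky_notes from where it was at the start of the episode above 0.03 m).
It also fails if it takes over 51 s, if anything falls off the work surface, if the arm or the gripper's body presses on something with over 40 N, if the wrist force passes 120 N, or if a joint passes its speed limit or range.

## Robot

A 6-joint arm with a two-finger parallel gripper is mounted at the origin on a cart in front of the work surface, level with it; the furniture and walls round the work are solid. World frame = base frame: x ahead of the robot, y to its left, z up, the work surface at z = 0. Lengths are in mm, angles in rad, forces in N, time in s.
With the tool pointing down it reaches from about 375 to 900 mm from the base axis. Payload 3.1 kg.
Tool frame: the origin (TCP) lies between the finger pads; the fingertips stand bot.tips_ahead ahead of it and the grasp point (between the pads) lies 5 mm behind it (bot.tips_ahead is the distance from the TCP to the fingertips, in mm); z points along the fingers, y is the direction in which the jaws open and shut (so a half turn about z gives the same grasp; the last joint's range is limited). The gripper opens to 85 mm and grips with 20 to 120 N. Pads are 22 mm wide; open, the fingers measure 114 mm over their backs; the gripper's body (76 mm by 85 mm) begins 54 mm behind the grasp point. The pads swing forward as they close: fully open they stand 13 mm farther back than shut.
Start: joints at [-1.44, 0.527, 1.433, -0, 1.181, -0.178], TCP at [189.97, -595.406, 245.31] pointing down, gripper open.
Joint ranges: [-3.08, 3.08], [-0.75, 2.2], [0.22, 2.44], [-1.43, 4.57], [0, 2.65], [-2.85, 2.85]. Speed limits (rad/s): [2.79, 2.79, 3.14, 3.14, 3.14, 3.14].

## Interface

Orientations are given as a unit quaternion [x, y, z, w].
In Python, from rig import bot gives the robot as it stands.
- The arm moves only by the tool apply_moves, never from a script. Its argument "deltas" is a list of rows, each a list of 5 numbers: the shift along the tool's x, y, z in units of 0.5 m (1.0 is 0.5 m), then the turn about the tool's z in units of 90 degrees (1.0 is 90 degrees), then the opening, from 0 (shut) to 1 (fully open). In form: [[x, y, z, yaw, gripper], ...]. A call has exactly 8 rows; each row is the pose to reach, as a shift and turn from the pose commanded when the call began, along the tool's axes at that moment; what a row does not reach only later rows make up. A row lasts 1/8 s, in which the tool goes at most 62.5 mm and 10.7 degrees, less where a joint would pass 70% of its speed; a pose out of reach is approached as far as the arm can. A call with a number of a shift or a turn outside -1 to 1 is refused whole. A call with a gripper value outside its range is refused whole. The fingers move at their own pace and stop on an object; "force" is the grip in N (left out, the last holds). Time passes only in rows, so rows that repeat a pose let the fingers close, or fill a call up. It gives the time, the measured TCP pose, the force and the opening at its end, in the units of the state.
- bot.get_obs(): the state, without advancing time (a new reading comes with each control period).
- bot.camera(name): name is "scene" or "top"; returns (picture, depth): 480x640x3 uint8, blue, green, red; 480x640 float32, mm along the optical axis (not along the pixel's ray), 0 where there is no reading.
- bot.calibration(name): a dict with "fx", "fy", "cx", "cy" (pixels), "k1" (the pictures are not rectified: a ray, as slopes to the right and down, at radius r is drawn at 1 + k1 r^2 times it, then the intrinsics apply), "pose" (4x4, takes a point from camera to world coordinates). Camera axes: x right, y down, z forward; pixel columns grow to the right and rows downward; lengths in mm; the calibration is good to about 2 mm. A picture is of the moment at which its call begins. calibration takes no time and is no camera call.
- bot.hand_in(): hands the job in, once; it reports no verdict.
The state is a dict: "time_s": time; "joints": joint angles; "joint_velocities": joint speeds; "joint_efforts": joint torques, N m; "tool_pos": TCP position; "eef_rot": TCP orientation; "contact_force": force on the tool from outside, world axes, zero at the start; "ft_torque": the same for the moment, N m; "gripper_width": finger opening in mm.
Only numpy, scipy, OpenCV 4.12 (cv2) and the standard library are available. Lean on these libraries where they do the work, as an engineer would, in place of code of your own. Each camera call takes 0.05 s, during which the arm holds its last target.

## Working session

There is one attempt and no reset: what is moved stays moved. The work goes in short steps, Python scripts to look and compute and a tool call to move; the robot and the scene stay as the last step left them, time stands still between calls to the robot, and variables do not carry over. Pictures are saved under pics/ and viewed, and the job is handed in when it is done.

Besides the shell and the picture viewer there is one more tool, called after ">>>" by a JSON object that holds its "api" and its "payload". apply_moves: Moves the arm, as the interface text tells. Shifts and turns lie within -1 to 1; 1 stands for 0.5 m of shift or 90 degrees of turn. Its arguments: {"type":"object","properties":{"deltas":{"type":"array"},"force":{"type":"number"}},"required":["deltas"]}

```bash
ls; mkdir -p pics
python3 - <<'E'
from rig import bot
import cv2,numpy as np
o=bot.get_obs();print(o);print(bot.tips_ahead)
for n in("scene","top"):
    im,d=bot.camera(n);cv2.imwrite(f"pics/{n}0.png",im);np.save(f"pics/{n}0.npy",d);c=bot.calibration(n);print(n,c)
E
```

```text
pics
{'time_s': 0.0, 'joints': array([-1.44047475e+00,  5.28455035e-01,  1.43392539e+00,  3.17794102e-05,
        1.18143309e+00, -1.78502686e-01]), 'joint_velocities': array([-0.0013336 ,  0.00072259,  0.00060434, -0.0009231 , -0.00104361,
        0.0001606 ]), 'joint_efforts': array([-9.66424923e-04, -4.42345190e+01, -1.78025222e+01, -3.29736513e-04,
        8.54531187e-03, -1.17690894e-05]), 'tool_pos': array([ 189.9030221 , -594.71009421,  244.33310996]), 'eef_rot': array([ 9.88102436e-01,  1.53793182e-01,  4.14376092e-05, -1.10975046e-03]), 'contact_force': array([ 0.11122991,  0.47818806, -0.19737723]), 'ft_torque': array([0.04824552, 0.0040714 , 0.01732699]), 'gripper_width': 85.72943097468129}
14.0
scene {'fx': 601.3930575058378, 'fy': 601.3930575058378, 'cx': 307.112009867953, 'cy': 250.13057572461636, 'k1': 0.06970017289013614, 'pose': array([[ 8.56170030e-01, -3.31376045e-01,  3.96437633e-01,
        -1.56317192e+02],
       [-5.16503166e-01, -5.69753176e-01,  6.39222808e-01,
        -1.15196131e+03],
       [ 1.40484746e-02, -7.52044703e-01, -6.58962370e-01,
         1.38290651e+03],
       [ 0.00000000e+00,  0.00000000e+00,  0.00000000e+00,
         1.00000000e+00]])}
top {'fx': 622.372647886354, 'fy': 622.372647886354, 'cx': 338.26323190521924, 'cy': 247.5492129224202, 'k1': -0.1537668181680549, 'pose': array([[-2.27203042e-02, -9.85817991e-01,  1.66272895e-01,
         3.00125939e+02],
       [-9.99688843e-01,  2.41154915e-02,  6.37657043e-03,
        -2.00392388e+00],
       [-1.02958904e-02, -1.66076280e-01, -9.86059158e-01,
         1.79767319e+03],
       [ 0.00000000e+00,  0.00000000e+00,  0.00000000e+00,
         1.00000000e+00]])}
```

View pics/scene0.png

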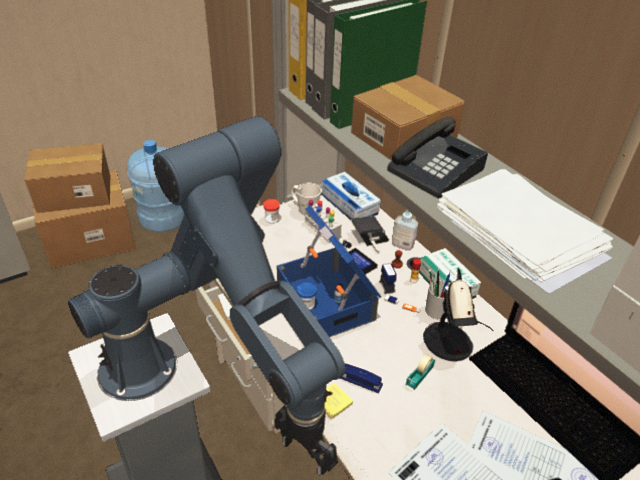

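View pics/top0.png

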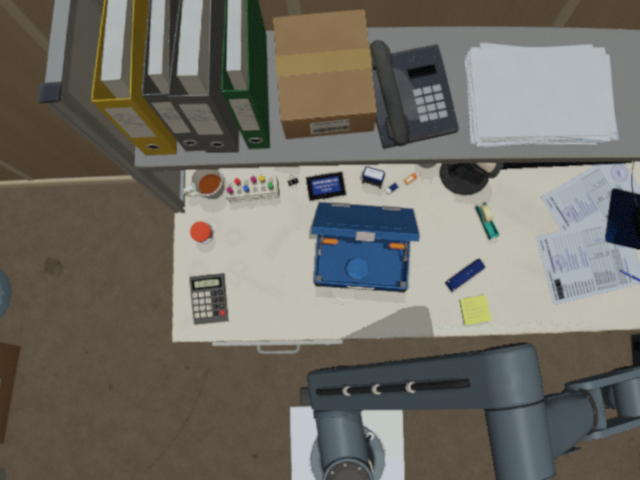

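```bash
cat > h.py <<'E'
from rig import bot
import cv2,numpy as np
def ray(n,uv):
    c=bot.calibration(n);K=np.array([[c['fx'],0,c['cx']],[0,c['fy'],c['cy']],[0,0,1]])
    p=cv2.undistortPoints(np.array([[uv]],float),K,np.array([c['k1'],0,0,0,0.]))[0,0]
    # cv model: distorted = r*(1+k1 r^2), matches
    P=c['pose'];return P[:3,3],P[:3,:3]@np.array([p[0],p[1],1])
def onz(n,uv,z):
    o,d=ray(n,uv);return o+d*(z-o[2])/d[2]
def tri(a,b):
    o1,d1=ray('scene',a);o2,d2=ray('top',b)
    s=np.linalg.lstsq(np.c_[d1,-d2],o2-o1,rcond=None)[0]
    p,q=o1+d1*s[0],o2+d2*s[1];return (p+q)/2,np.linalg.norm(p-q)
def dep(n,uv,d):
    o,r=ray(n,uv);return o+r*d[int(round(uv[1])),int(round(uv[0]))]
def proj(n,X):
    c=bot.calibration(n);P=np.linalg.inv(c['pose']);x=P[:3,:3]@np.asarray(X,float)+P[:3,3]
    a=x[:2]/x[2];a=a*(1+c['k1']*(a@a));return [c['fx']*a[0]+c['cx'],c['fy']*a[1]+c['cy']]
E
python3 - <<'E'
import cv2,numpy as np
for n,(x0,x1,y0,y1),k in(("scene",(265,395,195,345),5),("top",(300,430,190,305),6)):
    im=cv2.imread(f"pics/{n}0.png");d=np.load(f"pics/{n}0.npy")
    hsv=cv2.cvtColor(im,cv2.COLOR_BGR2HSV)
    m=cv2.inRange(hsv,(5,150,120),(20,255,255));m2=m*0;m2[y0:y1,x0:x1]=m[y0:y1,x0:x1]
    N,l,s,c=cv2.connectedComponentsWithStats(m2)
    for i in range(1,N):
        if s[i,4]>8: print(n,s[i],c[i],np.median(d[l==i]))
    cv2.imwrite(f"pics/{n}crop.png",cv2.resize(im[y0:y1,x0:x1],None,fx=k*.8,fy=k*.8,interpolation=cv2.INTER_CUBIC))
E
```

```text
scene [330 211   4   5  10] [331.2 213.5] 2107.3071
scene [309 248   9  10  41] [313.09756098 252.58536585] 1869.2979
scene [336 285   8   9  43] [339.76744186 288.76744186] 1750.8611
top [324 238  13   6  62] [329.90322581 240.80645161] 1679.0278
top [390 243  14   6  64] [396.53125  245.359375] 1674.3872
```

View pics/scenecrop.png

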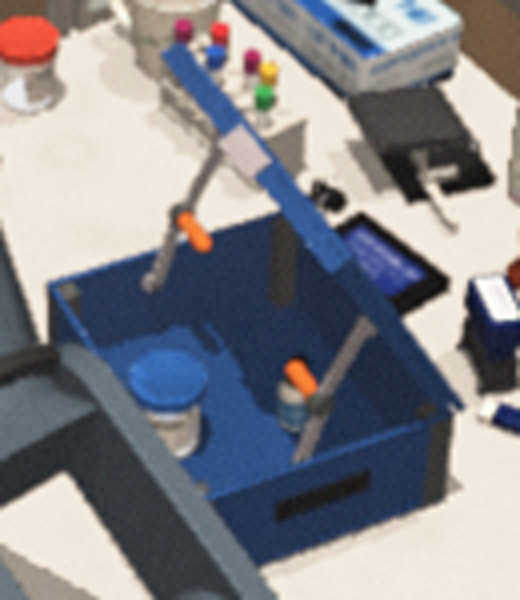

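View pics/topcrop.png

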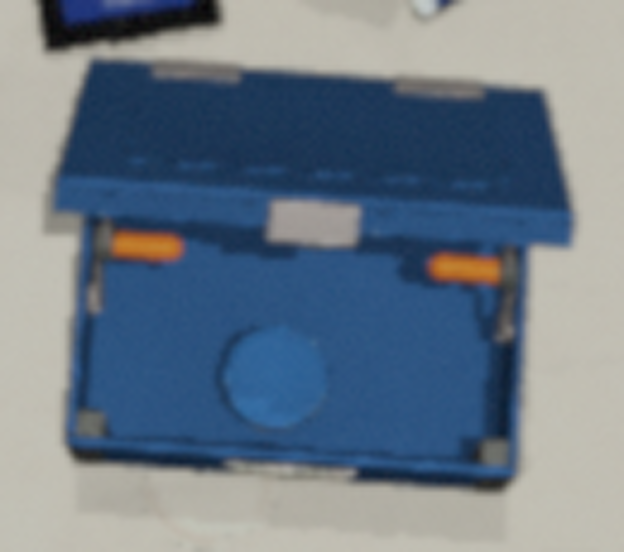

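Run:
```python
from h import *
L,e1=tri((313.1,252.6),(329.9,240.8));R,e2=tri((339.8,288.8),(396.5,245.4))
print(L,e1,R,e2)
f=lambda a:np.degrees(np.arctan2(a[0],-a[1]))*1
fl=onz('top',(314.6,282.7),100);fr=onz('top',(407.3,287.9),100);print(fl,fr,np.linalg.norm(fl-fr))
print(onz('top',(329.9,240.8),143),onz('top',(396.5,245.4),143))
# lid corners top-face edge
for p in((57,180),(573,212),(92,60),(543,92)): print(p,onz('top',(300+p[0]/4.8,190+p[1]/4.8),299 if p[1]>150 and p[0]!=543 else 109))
for uv in((265+265/4,195+165/4),): pass
d=R-L;print('angle from tabs',np.degrees(np.arctan2(d[0],-d[1])),'from front',np.degrees(np.arctan2((fr-fl)[0],-(fr-fl)[1])))
```

```text
[598.52902184  30.61027077 144.01912428] 1.1470674974139448 [ 580.31328421 -148.11475441  148.47732671] 0.13913293892377843
[490.22072708  76.09483982 100.        ] [ 469.66952148 -177.60642713  100.        ] 254.53228656686292
[598.18180591  30.86548363 143.        ] [ 581.17965697 -148.56952236  143.        ]
(57, 180) [604.37644149  71.38650724 299.        ]
(573, 212) [ 581.26683604 -192.08598775  299.        ]
(92, 60) [713.56671209  59.27210177 109.        ]
(543, 92) [ 688.14802801 -201.9813841   109.        ]
angle from tabs -5.819517367046615 from front -4.631162915050452
```

```bash
cat >> h.py <<'E'
C=np.array([586,-59.3]);th=np.radians(-5.3)
ex=np.array([np.cos(th),np.sin(th)]);ey=np.array([-np.sin(th),np.cos(th)])
def case2w(x,y): return C+x*ex+y*ey
def w2case(p): d=np.asarray(p)[:2]-C;return d@ex,d@ey
def delta(cmd,tgt):
    "cmd,tgt=(x,y,z,psi_deg) -> units"
    p=np.radians(cmd[3]);d=np.array(tgt[:3])-np.array(cmd[:3])
    tx=np.array([np.cos(p),np.sin(p)]);ty=np.array([np.sin(p),-np.cos(p)])
    return np.round([d[:2]@tx/500,d[:2]@ty/500,-d[2]/500,-(tgt[3]-cmd[3])/90],4)
def after(cmd,u):
    p=np.radians(cmd[3]);tx=np.array([np.cos(p),np.sin(p)]);ty=np.array([np.sin(p),-np.cos(p)])
    xy=np.array(cmd[:2])+500*(u[0]*tx+u[1]*ty);return (*np.round(xy,2),cmd[2]-500*u[2],cmd[3]-90*u[3])
def meas():
    o=bot.get_obs();q=o['eef_rot'];psi=np.degrees(2*np.arctan2(q[1],q[0]));return o,(*o['tool_pos'],psi)
E
python3 - <<'E'
from h import *
c=(189.97,-595.406,245.31,17.694)
w=case2w(-105,-110);print(w,delta(c,(*w,245.3,84.7)))
E
```

```text
[ 471.28814207 -159.13080512] [ 0.8012 -0.6603  0.     -0.7445]
```

>>> {"api": "apply_moves", "payload": {"deltas": [[0.08,-0.066,0,-0.08,1],[0.18,-0.15,0,-0.18,1],[0.28,-0.23,0,-0.28,1],[0.38,-0.315,0,-0.38,1],[0.48,-0.4,0,-0.48,1],[0.58,-0.48,0,-0.57,1],[0.69,-0.57,0,-0.66,1],[0.8,-0.66,0,-0.744,1]], "force": 100}}

```text
time_s: 1.1
tool_pos: [455.6, -182.1, 245.2]
eef_rot: [0.738, 0.675, -0.0, -0.0]
contact_force: [1.0, -1.3, -1.1]
gripper_width: 85.5
```

Run:
```python
from h import *
for n in("scene","top"):
    im,d=bot.camera(n);cv2.imwrite(f"pics/{n}1.png",im);np.save(f"pics/{n}1.npy",d)
o,m=meas();print(m)
im=cv2.imread("pics/scene1.png");cv2.imwrite("pics/scene1c.png",cv2.resize(im[180:380,220:440],None,fx=3,fy=3,interpolation=cv2.INTER_CUBIC))
print(np.round(o['contact_force'],1), [np.round(proj('scene',(m[0],m[1],z))) for z in (m[2],m[2]-14)])
```

```text
(np.float64(456.5701078823257), np.float64(-178.47950276378324), np.float64(245.09681127195586), np.float64(85.17758369645513))
[-0.9  0.1  0.8] [array([309., 287.]), array([309., 290.])]
```

View pics/scene1c.png

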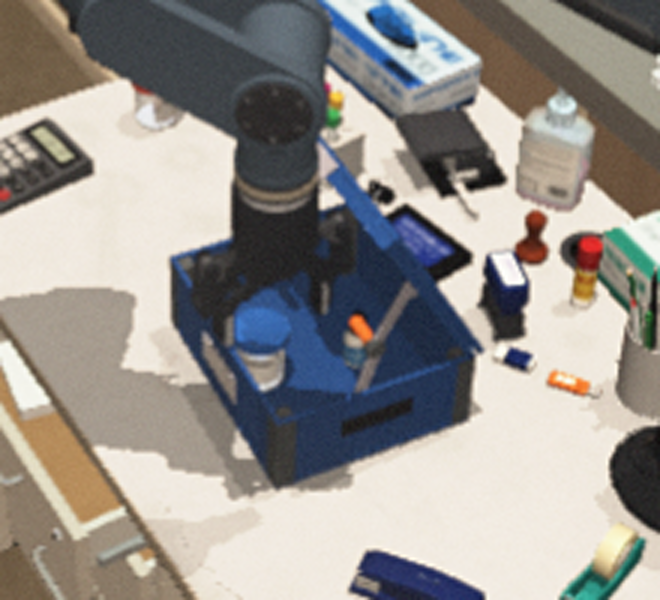

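View pics/top1.png

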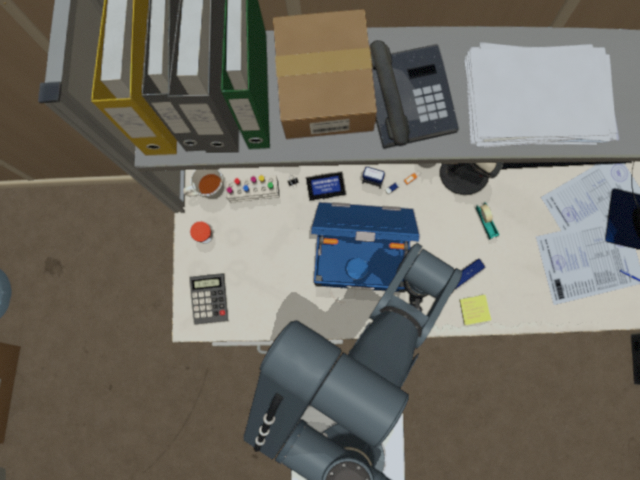

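Run:
```python
from h import *
d=np.load("pics/scene1.npy");c=bot.calibration("scene")
K=np.array([[c['fx'],0,c['cx']],[0,c['fy'],c['cy']],[0,0,1]])
ys,xs=np.mgrid[195:330,240:345];uv=np.stack([xs,ys],-1).reshape(-1,1,2).astype(float)
p=cv2.undistortPoints(uv,K,np.array([c['k1'],0,0,0,0.]))[:,0]
D=d[195:330,240:345].reshape(-1);P=np.c_[p*D[:,None],D]@c['pose'][:3,:3].T+c['pose'][:3,3]
T=np.array([456.57,-178.5,245.1]);q=P-T
X=q[:,:2]@ex;Y=q[:,:2]@ey;Z=q[:,2]
s=(abs(Y)<75)&(abs(X)<90)&(Z>-25)&(Z<330)&(D>0)
for z in range(-20,320,10):
    k=s&(Z>=z)&(Z<z+10)
    if k.sum()>2:print(z,k.sum(),np.round([X[k].min(),X[k].max(),Y[k].min(),Y[k].max()]))
```

```text
0 21 [-55.  58. -17.   5.]
10 39 [-56.  58. -19.   4.]
20 41 [-56.  55. -19.   5.]
30 29 [-55.  66. -19.  -2.]
40 64 [-71.  75. -21.   7.]
50 127 [-74.  73. -22.  10.]
60 134 [-72.  74. -25.  15.]
70 102 [-72.  72. -28.   7.]
80 132 [-70.  73. -29.   8.]
90 151 [-69.  70. -29.   8.]
100 101 [-67.  69. -24.   8.]
110 37 [-38.  27. -42.   3.]
120 94 [-38.  33. -47.   4.]
130 89 [-37.  31. -46.   5.]
140 89 [-37.  30. -45.   8.]
150 145 [-38.  36. -46.  18.]
160 68 [-36.  32. -45.  10.]
170 90 [-34.  31. -43.   5.]
180 82 [-34.  30. -42.   8.]
190 110 [-35.  33. -45.  16.]
200 80 [-35.  26. -42.   3.]
210 85 [-33.  26. -43.  -2.]
220 35 [-33.  21. -43.  -9.]
240 24 [-41.  -5. -64. -43.]
250 72 [-57.   6. -69. -31.]
260 117 [-74.   7. -72. -23.]
270 146 [-85.  57. -75.  13.]
280 177 [-90.  54. -75.   8.]
290 204 [-89.  40. -75.  -7.]
300 217 [-89.  29. -71. -14.]
310 264 [-90.  21. -71. -15.]
```

Run:
```python
from h import *
c=after((189.97,-595.406,245.31,17.694),(.8,-.66,0,-.744));print(c,meas()[1])
w=case2w(-80,-88);print(w,delta(c,(*w,130,84.7)))
```

```text
(np.float64(470.75), np.float64(-159.44), 245.31, 84.654) (np.float64(456.5701078823257), np.float64(-178.47950276378324), np.float64(245.09681127195586), np.float64(85.17758369645513))
[ 498.21341245 -139.53412644] [ 0.0448  0.051   0.2306 -0.0005]
```

Run:
```python
from h import *
c=meas()[1];print(meas()[0]['joint_velocities'].round(3))
w=case2w(-82,-88);print(w,delta(c,(*w,130,84.7)))
```

```text
[-0.098  0.002 -0.001 -0.071 -0.009  0.002]
[ 496.22196305 -139.34938527] [0.0847 0.0724 0.2302 0.0053]
```

>>> {"api": "apply_moves", "payload": {"deltas": [[0.02,0.018,0.02,0.005,1],[0.05,0.04,0.06,0.005,1],[0.085,0.072,0.11,0.005,1],[0.085,0.072,0.15,0.005,1],[0.085,0.072,0.2,0.005,1],[0.085,0.072,0.23,0.005,1],[0.085,0.072,0.23,0.005,1],[0.085,0.072,0.23,0.005,1]]}}

```text
time_s: 2.2
tool_pos: [495.0, -145.7, 130.7]
eef_rot: [0.742, 0.67, 0.0, 0.001]
contact_force: [0.3, -0.3, -0.5]
gripper_width: 85.6
```

Run:
```python
from h import *
for n in("scene","top"):
    im,d=bot.camera(n);cv2.imwrite(f"pics/{n}2.png",im);np.save(f"pics/{n}2.npy",d)
o,m=meas();print(m,w2case(m),o['contact_force'])
im=cv2.imread("pics/scene2.png");cv2.imwrite("pics/scene2c.png",cv2.resize(im[200:350,250:400],None,fx=4,fy=4,interpolation=cv2.INTER_CUBIC))
```

```text
(np.float64(495.18371171205274), np.float64(-145.49536588811193), np.float64(131.14664124172407), np.float64(84.17162586467315)) (np.float64(-82.46610466350407), np.float64(-94.21560858272386)) [ 0.48722441 -0.11877739  0.1085273 ]
```

View pics/scene2c.png

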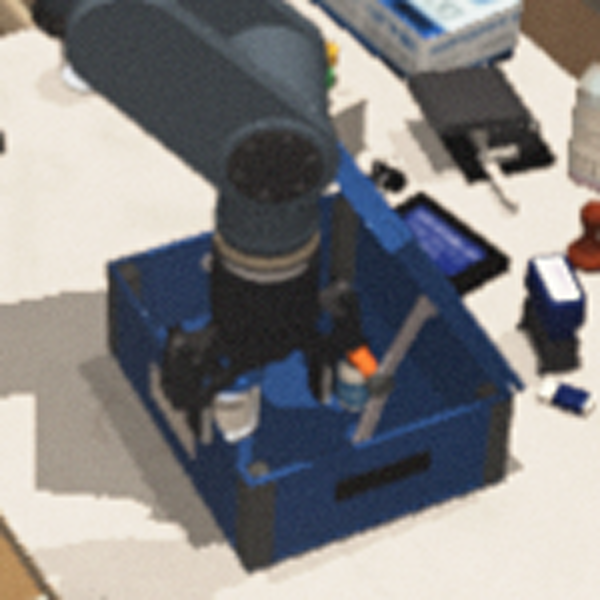

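>>> {"api": "apply_moves", "payload": {"deltas": [[0,0.008,0.002,0,1],[0,0.018,0.004,0,1],[0,0.026,0.004,0,1],[0,0.032,0.004,0,1],[0,0.038,0.004,0,1],[0,0.042,0.004,0,1],[0,0.046,0.004,0,1],[0,0.05,0.004,0,1]]}}

```text
time_s: 3.3
tool_pos: [518.9, -147.3, 128.2]
eef_rot: [0.742, 0.671, -0.0, -0.001]
contact_force: [-2.2, -1.1, 0.5]
gripper_width: 85.5
```

>>> {"api": "apply_moves", "payload": {"deltas": [[0,0.002,0,0,1],[0,0.004,0,0,1],[0,0.006,0,0,1],[0,0.008,0,0,1],[0,0.01,0,0,1],[0,0.012,0,0,1],[0,0.014,0,0,1],[0,0.016,0,0,1]]}}

```text
time_s: 4.3
tool_pos: [525.4, -147.3, 127.2]
eef_rot: [0.742, 0.67, -0.001, -0.003]
contact_force: [-5.2, 0.0, -3.4]
gripper_width: 85.3
```

>>> {"api": "apply_moves", "payload": {"deltas": [[0,0.002,0,0,1],[0,0.004,0,0,1],[0,0.005,0,0,1],[0,0.006,0,0,1],[0,0.007,0,0,1],[0,0.008,0,0,1],[0,0.009,0,0,1],[0,0.01,0,0,1]]}}

```text
time_s: 5.3
tool_pos: [532.0, -148.8, 128.2]
eef_rot: [0.742, 0.67, -0.0, -0.0]
contact_force: [-4.6, -1.7, 0.1]
gripper_width: 85.3
```

>>> {"api": "apply_moves", "payload": {"deltas": [[0,0.001,0,0,1],[0,0.002,0,0,1],[0,0.003,0,0,1],[0,0.004,0,0,1],[0,0.004,0,0,1],[0,0.004,0,0,1],[0,0.004,0,0,1],[0,0.004,0,0,1]]}}

```text
time_s: 6.3
tool_pos: [532.9, -148.8, 127.8]
eef_rot: [0.742, 0.67, -0.001, -0.002]
contact_force: [-6.7, -2.2, -0.4]
gripper_width: 85.9
```

Run:
```python
from h import *
for n in("scene","top"):
    im,d=bot.camera(n);cv2.imwrite(f"pics/{n}3.png",im);np.save(f"pics/{n}3.npy",d)
o,m=meas();print(m,w2case(m),o['contact_force'])
im=cv2.imread("pics/scene3.png");cv2.imwrite("pics/scene3c.png",cv2.resize(im[200:350,250:400],None,fx=4,fy=4,interpolation=cv2.INTER_CUBIC))
```

```text
(np.float64(532.8798771357305), np.float64(-148.84996447039018), np.float64(127.81823212016344), np.float64(84.2083217909046)) (np.float64(-44.62123548260405), np.float64(-94.07384829892541)) [-5.11592418 -2.09142433 -0.42135771]
```

View pics/scene3c.png

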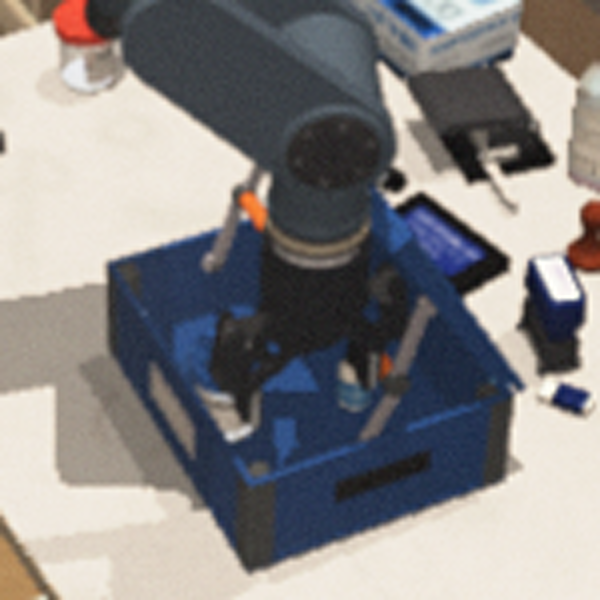

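>>> {"api": "apply_moves", "payload": {"deltas": [[0,0.001,0,0,1],[0,0.002,0,0,1],[0,0.003,0,0,1],[0,0.004,0,0,1],[0,0.005,0,0,1],[0,0.005,0,0,1],[0,0.005,0,0,1],[0,0.005,0,0,1]]}}

```text
time_s: 7.4
tool_pos: [534.0, -148.9, 127.3]
eef_rot: [0.742, 0.67, -0.002, -0.003]
contact_force: [-8.2, -2.2, -1.6]
gripper_width: 85.3
```

>>> {"api": "apply_moves", "payload": {"deltas": [[0,-0.02,0,0,1],[0,-0.05,0,0,1],[0,-0.076,0,0,1],[0.05,-0.076,0,-0.005,1],[0.15,-0.076,0,-0.005,1],[0.25,-0.076,0,-0.005,1],[0.34,-0.076,0,-0.005,1],[0.37,-0.076,0,-0.005,1]]}}

```text
time_s: 8.4
tool_pos: [517.4, 40.8, 128.7]
eef_rot: [0.738, 0.674, 0.0, 0.0]
contact_force: [-0.1, -1.1, 0.3]
gripper_width: 85.7
```

Run:
```python
from h import *
for n in("scene","top"):
    im,d=bot.camera(n);cv2.imwrite(f"pics/{n}4.png",im);np.save(f"pics/{n}4.npy",d)
o,m=meas();print(m,w2case(m),o['contact_force'])
im=cv2.imread("pics/scene4.png");a=cv2.resize(im[200:350,250:400],None,fx=4,fy=4,interpolation=cv2.INTER_CUBIC)
im=cv2.imread("pics/top4.png");b=cv2.resize(im[190:305,300:430],None,fx=4,fy=4,interpolation=cv2.INTER_CUBIC)
cv2.imwrite("pics/s4.png",a);cv2.imwrite("pics/t4.png",b)
```

```text
(np.float64(517.7267128664355), np.float64(39.65295061834506), np.float64(128.56700763657867), np.float64(84.80205535171032)) (np.float64(-77.12174040332496), np.float64(92.22345324949036)) [-0.66777858 -0.58196406 -0.9711279 ]
```

View pics/s4.png

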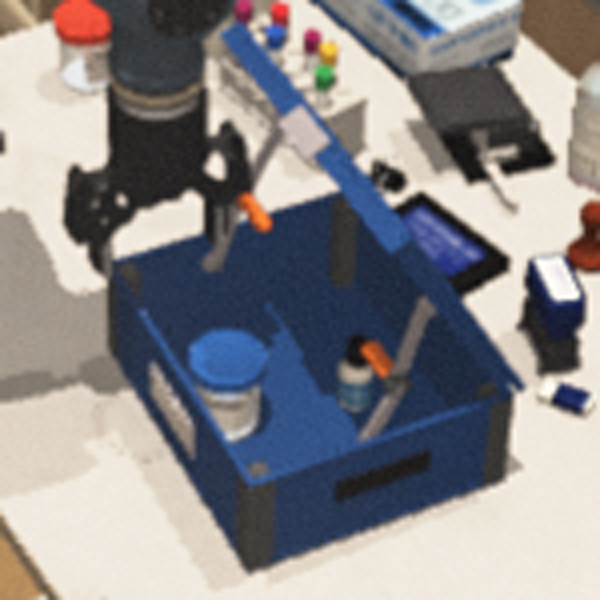

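View pics/t4.png

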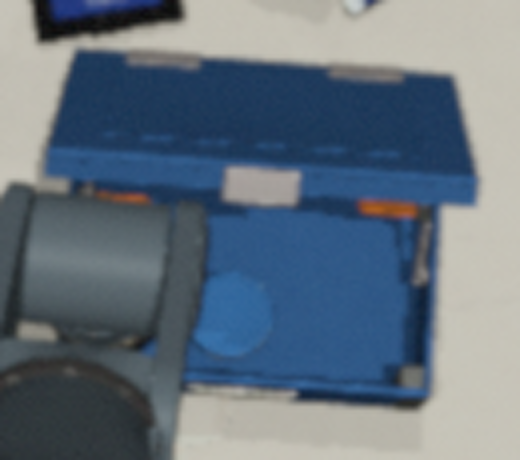

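>>> {"api": "apply_moves", "payload": {"deltas": [[0,0.012,0,0,1],[0,0.026,0,0,1],[0,0.032,0,0,1],[0,0.036,0,0,1],[0,0.04,0,0,1],[0,0.044,0,0,1],[0,0.048,0,0,1],[0,0.052,0,0,1]]}}

```text
time_s: 9.5
tool_pos: [539.9, 36.1, 127.1]
eef_rot: [0.739, 0.673, -0.003, -0.003]
contact_force: [-6.0, -1.9, -2.0]
gripper_width: 85.5
```

>>> {"api": "apply_moves", "payload": {"deltas": [[0,0.002,0,0,1],[0,0.004,0,0,1],[0,0.005,0,0,1],[0,0.006,0,0,1],[0,0.008,0,0,1],[0,0.009,0,0,1],[0,0.01,0,0,1],[0,0.01,0,0,1]]}}

```text
time_s: 10.5
tool_pos: [549.0, 35.8, 128.6]
eef_rot: [0.739, 0.673, 0.0, 0.0]
contact_force: [-2.7, 0.3, 0.4]
gripper_width: 85.6
```

>>> {"api": "apply_moves", "payload": {"deltas": [[0,0.001,0,0,1],[0,0.002,0,0,1],[0,0.003,0,0,1],[0,0.004,0,0,1],[0,0.004,0,0,1],[0,0.004,0,0,1],[0,0.004,0,0,1],[0,0.004,0,0,1]]}}

```text
time_s: 11.5
tool_pos: [550.2, 35.6, 128.1]
eef_rot: [0.739, 0.673, -0.0, -0.0]
contact_force: [-4.4, 1.6, -0.2]
gripper_width: 85.6
```

Run:
```python
from h import *
for n in("scene","top"):
    im,d=bot.camera(n);cv2.imwrite(f"pics/{n}5.png",im);np.save(f"pics/{n}5.npy",d)
o,m=meas();print(m,w2case(m),o['contact_force'])
im=cv2.imread("pics/scene5.png");a=cv2.resize(im[200:350,250:400],None,fx=4,fy=4,interpolation=cv2.INTER_CUBIC)
im=cv2.imread("pics/top5.png");b=cv2.resize(im[190:305,300:430],None,fx=4,fy=4,interpolation=cv2.INTER_CUBIC)
cv2.imwrite("pics/s5.png",a);cv2.imwrite("pics/t5.png",b)
```

```text
(np.float64(550.1932787067891), np.float64(35.64502036586177), np.float64(128.132434825706), np.float64(84.65792493908477)) (np.float64(-44.42376405898227), np.float64(91.2316138675375)) [-5.57927227  1.39648549 -0.24825867]
```

View pics/s5.png

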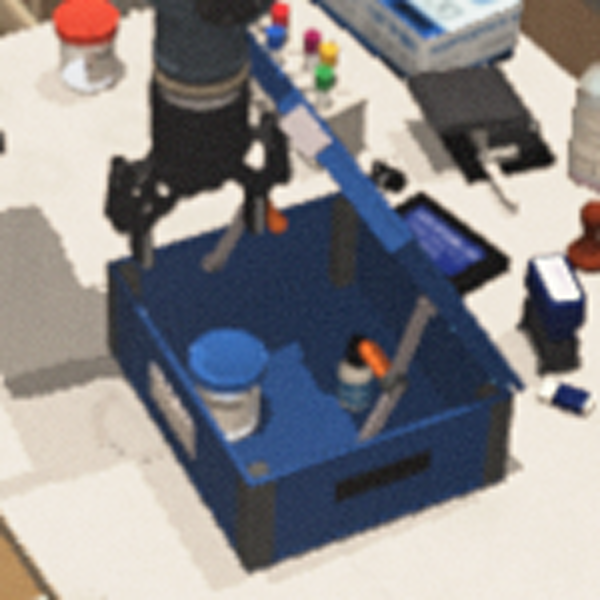

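View pics/t5.png

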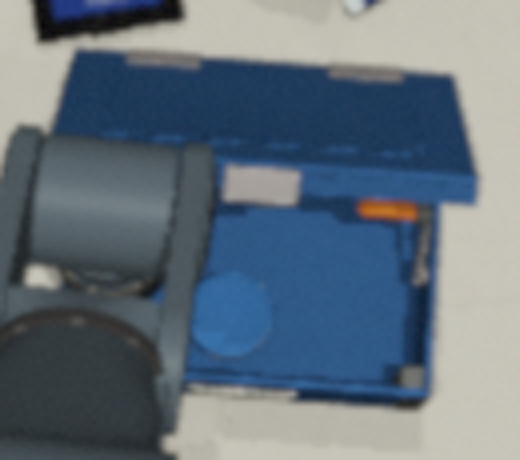

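>>> {"api": "apply_moves", "payload": {"deltas": [[0,-0.02,0,0,1],[0,-0.05,0,0,1],[0.015,-0.052,0,0,1],[0.034,-0.052,0.01,0,1],[0.034,-0.052,0.024,0,1],[0.034,-0.052,0.032,0,1],[0.034,-0.052,0.032,0,1],[0.034,-0.052,0.032,0,1]]}}

```text
time_s: 12.6
tool_pos: [526.5, 54.7, 112.2]
eef_rot: [0.739, 0.673, -0.0, -0.0]
contact_force: [0.3, -0.0, -0.4]
gripper_width: 85.1
```

Run:
```python
from h import *
for n in("scene","top"):
    im,d=bot.camera(n);cv2.imwrite(f"pics/{n}6.png",im);np.save(f"pics/{n}6.npy",d)
o,m=meas();print(m,w2case(m),o['contact_force'])
im=cv2.imread("pics/scene6.png");a=cv2.resize(im[200:350,250:400],None,fx=4,fy=4,interpolation=cv2.INTER_CUBIC)
cv2.imwrite("pics/s6.png",a)
```

```text
(np.float64(526.5265000948791), np.float64(54.72897205104864), np.float64(112.42737076609758), np.float64(84.63609348007697)) (np.float64(-69.75215587729018), np.float64(108.04786165608951)) [-0.0957166  -0.49164832 -1.00982324]
```

View pics/s6.png

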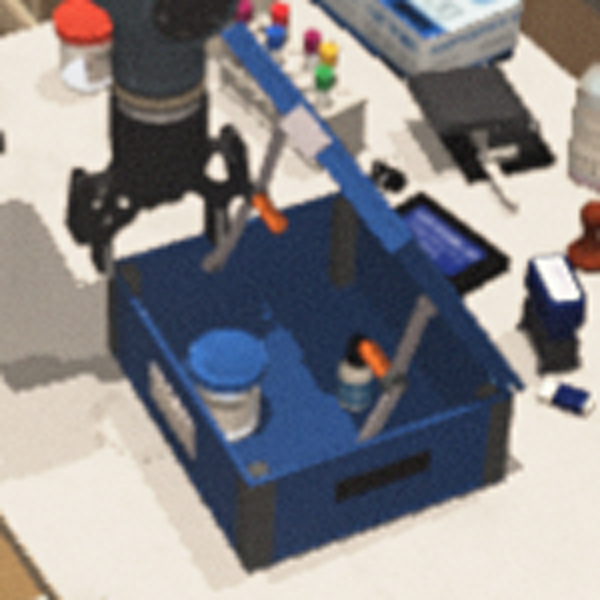

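>>> {"api": "apply_moves", "payload": {"deltas": [[0,0.008,0,0,1],[0,0.014,0,0,1],[0,0.018,0,0,1],[0,0.022,0,0,1],[0,0.025,0,0,1],[0,0.028,0,0,1],[0,0.03,0,0,1],[0,0.032,0,0,1]]}}

```text
time_s: 13.7
tool_pos: [540.7, 53.6, 112.2]
eef_rot: [0.739, 0.673, -0.001, -0.001]
contact_force: [-5.5, -0.4, 3.2]
gripper_width: 85.2
```

>>> {"api": "apply_moves", "payload": {"deltas": [[0,0.002,0,0,1],[0,0.003,0,0,1],[0,0.004,0,0,1],[0,0.005,0,0,1],[0,0.006,0,0,1],[0,0.006,0,0,1],[0,0.006,0,0,1],[0,0.006,0,0,1]]}}

```text
time_s: 14.7
tool_pos: [541.5, 53.5, 111.8]
eef_rot: [0.739, 0.673, -0.003, -0.003]
contact_force: [-7.1, 0.0, 5.2]
gripper_width: 85.6
```

>>> {"api": "apply_moves", "payload": {"deltas": [[0,0.002,0,0,1],[0,0.004,0,0,1],[0,0.006,0,0,1],[0,0.008,0,0,1],[0,0.008,0,0,1],[0,0.008,0,0,1],[0,0.008,0,0,1],[0,0.008,0,0,1]]}}

```text
time_s: 15.7
tool_pos: [542.9, 53.7, 110.8]
eef_rot: [0.739, 0.674, -0.005, -0.005]
contact_force: [-10.5, 1.9, 1.1]
gripper_width: 85.4
```

Run:
```python
from h import *
for n in("scene","top"):
    im,d=bot.camera(n);cv2.imwrite(f"pics/{n}7.png",im);np.save(f"pics/{n}7.npy",d)
o,m=meas();print(m,w2case(m),o['contact_force'])
im=cv2.imread("pics/scene7.png");a=cv2.resize(im[200:350,250:400],None,fx=4,fy=4,interpolation=cv2.INTER_CUBIC)
cv2.imwrite("pics/s7.png",a)
```

```text
(np.float64(542.9081712918021), np.float64(53.733892540461795), np.float64(110.78019446860579), np.float64(84.70386365722521)) (np.float64(-53.34860519002604), np.float64(108.57022100255696)) [-11.36568944   1.57002113   1.69916699]
```

View pics/s7.png

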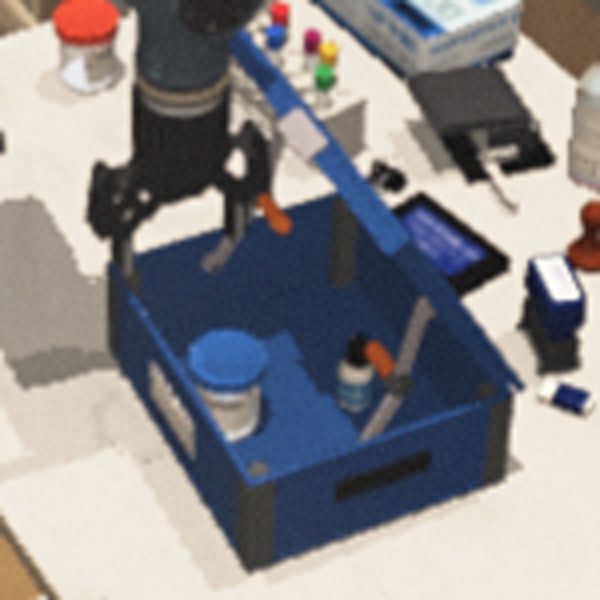

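>>> {"api": "apply_moves", "payload": {"deltas": [[0,-0.03,0,0,1],[0,-0.06,0,0,1],[0,-0.06,-0.08,0,1],[0,-0.06,-0.19,0,0.7],[-0.05,-0.06,-0.3,0,0.3],[-0.12,-0.06,-0.41,0,0],[-0.18,-0.06,-0.45,0,0],[-0.21,-0.06,-0.45,0,0]]}}

```text
time_s: 16.8
tool_pos: [510.4, -50.6, 339.5]
eef_rot: [0.74, 0.673, 0.002, 0.003]
contact_force: [0.3, 0.9, 0.1]
gripper_width: 0.3
```

Run:
```python
from h import *
for n in("scene","top"):
    im,d=bot.camera(n);cv2.imwrite(f"pics/{n}8.png",im);np.save(f"pics/{n}8.npy",d)
o,m=meas();print(m,w2case(m),o['contact_force'],o['gripper_width'])
im=cv2.imread("pics/scene8.png");a=cv2.resize(im[180:350,250:400],None,fx=3.5,fy=3.5,interpolation=cv2.INTER_CUBIC)
cv2.imwrite("pics/s8.png",a)
c=m;w=case2w(17,0);print(delta(c,(*w,m[2],84.7)))
```

```text
(np.float64(508.864189635324), np.float64(-49.83381049064527), np.float64(336.4304272123374), np.float64(84.51893692135282)) (np.float64(-77.68042898044973), np.float64(2.300638575608598)) [ 0.32957434  0.05086725 -0.29871341] 0.22576935414288965
[-0.004   0.1894 -0.     -0.002 ]
```

View pics/s8.png

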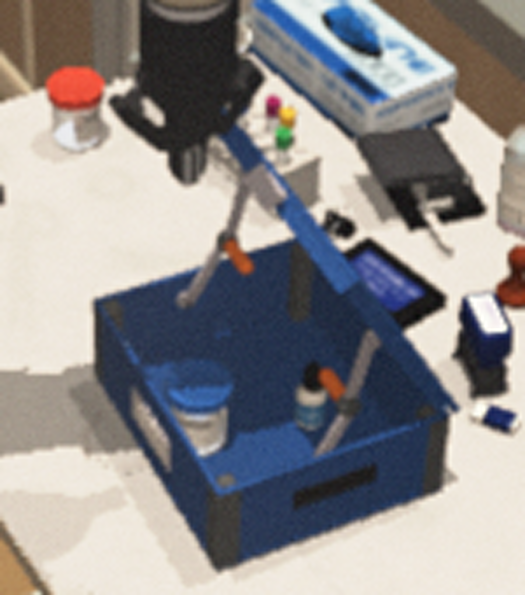

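>>> {"api": "apply_moves", "payload": {"deltas": [[0,0.03,0,0,0],[0,0.07,0,0,0],[0,0.11,0,0,0],[0,0.15,0,0,0],[0,0.18,0,0,0],[0,0.19,0.01,0,0],[0,0.19,0.03,0,0],[0,0.19,0.04,0,0]]}}

```text
time_s: 17.9
tool_pos: [603.0, -57.5, 316.0]
eef_rot: [0.739, 0.673, -0.001, -0.001]
contact_force: [1.0, 0.1, 0.0]
gripper_width: -0.3
```

Run:
```python
from h import *
for n in("scene",):
    im,d=bot.camera(n);cv2.imwrite(f"pics/{n}9.png",im);np.save(f"pics/{n}9.npy",d)
o,m=meas();print(m,w2case(m),o['contact_force'],o['gripper_width'])
im=cv2.imread("pics/scene9.png");a=cv2.resize(im[180:350,250:400],None,fx=3.5,fy=3.5,interpolation=cv2.INTER_CUBIC)
cv2.imwrite("pics/s9.png",a)
```

```text
(np.float64(602.8599186887927), np.float64(-57.53317775170547), np.float64(315.6184462255918), np.float64(84.64547166865373)) (np.float64(16.624635038826117), np.float64(3.3166291435139166)) [-0.11790502  0.31563146 -0.20951826] -0.05078792201847554
```

View pics/s9.png

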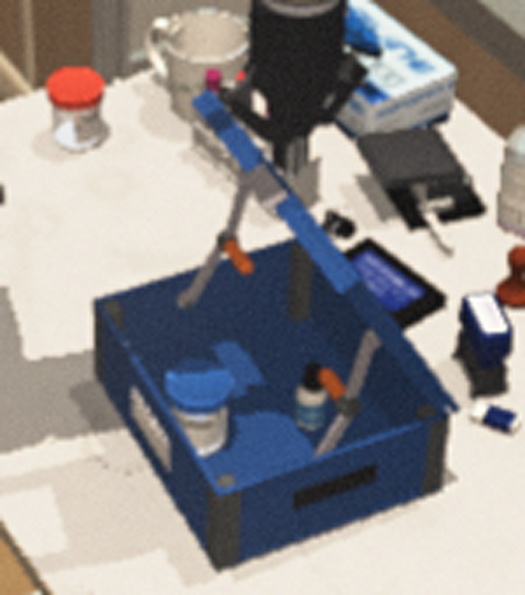

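Run:
```python
import numpy as np
x0,z0=16.6,315.6
for a in np.r_[1.02:-.06:-.04]:
    x=110-210*np.cos(a)+9*np.sin(a)+13;z=100+210*np.sin(a)+9*np.cos(a)+14
    print(round(a,2),round(x,1),round(z,1),round((x-x0)/500,4),round((z0-z)/500,4))
```

```text
1.02 20.8 297.7 0.0083 0.0359
0.98 13.5 293.4 -0.0062 0.0444
0.94 6.4 288.9 -0.0204 0.0534
0.9 -0.5 284.1 -0.0342 0.063
0.86 -7.2 279.0 -0.0476 0.0732
0.82 -13.7 273.7 -0.0606 0.0838
0.78 -20.0 268.1 -0.0731 0.095
0.74 -26.0 262.2 -0.0852 0.1067
0.7 -31.8 256.2 -0.0968 0.1189
0.66 -37.4 249.9 -0.108 0.1315
0.62 -42.7 243.3 -0.1186 0.1445
0.58 -47.7 236.6 -0.1286 0.158
0.54 -52.5 229.7 -0.1382 0.1718
0.5 -57.0 222.6 -0.1472 0.186
0.46 -61.2 215.3 -0.1556 0.2006
0.42 -65.1 207.8 -0.1634 0.2155
0.38 -68.7 200.3 -0.1706 0.2307
0.34 -72.0 192.5 -0.1772 0.2462
0.3 -75.0 184.7 -0.1831 0.2619
0.26 -77.6 176.7 -0.1885 0.2778
0.22 -80.0 168.6 -0.1931 0.294
0.18 -82.0 160.5 -0.1972 0.3103
0.14 -83.7 152.2 -0.2006 0.3268
0.1 -85.1 143.9 -0.2033 0.3434
0.06 -86.1 135.6 -0.2054 0.36
0.02 -86.8 127.2 -0.2068 0.3768
-0.02 -87.1 118.8 -0.2075 0.3936
```

First to contact and down to a ≈ 0.92.

>>> {"api": "apply_moves", "payload": {"deltas": [[0,0.008,0.02,0,0],[0,0.008,0.036,0,0],[0,0.004,0.039,0,0],[0,-0.002,0.042,0,0],[0,-0.008,0.046,0,0],[0,-0.014,0.05,0,0],[0,-0.02,0.053,0,0],[0,-0.027,0.058,0,0]]}}

```text
time_s: 18.95
tool_pos: [591.7, -56.9, 288.6]
eef_rot: [0.739, 0.673, 0.001, 0.001]
contact_force: [4.2, -0.0, 1.3]
gripper_width: -0.2
```

Run:
```python
from h import *
for n in("scene",):
    im,d=bot.camera(n);cv2.imwrite(f"pics/{n}10.png",im);np.save(f"pics/{n}10.npy",d)
o,m=meas();print(m,w2case(m),o['contact_force'],o['gripper_width'])
im=cv2.imread("pics/scene10.png");a=cv2.resize(im[180:350,250:400],None,fx=3.5,fy=3.5,interpolation=cv2.INTER_CUBIC)
cv2.imwrite("pics/s10.png",a)
```

```text
(np.float64(590.6757766157659), np.float64(-56.74695752108293), np.float64(287.9411108934924), np.float64(84.64926854555878)) (np.float64(4.419960225958459), np.float64(2.974031684539305)) [ 3.88675106 -0.9292418  -1.04627121] 0.19778551719466078
```

View pics/s10.png

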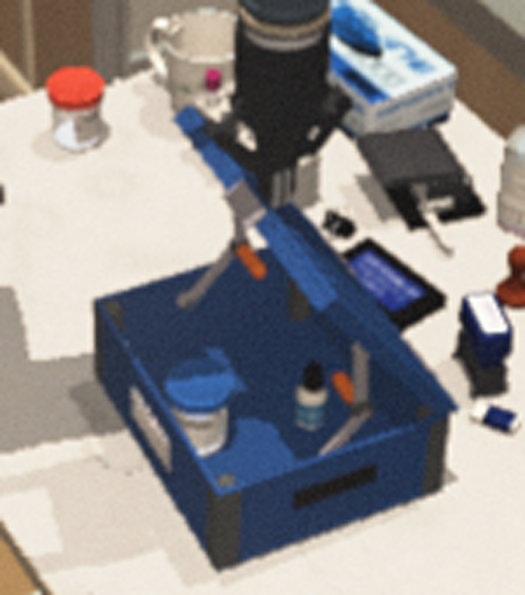

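>>> {"api": "apply_moves", "payload": {"deltas": [[0,-0.014,0.01,0,0],[0,-0.027,0.02,0,0],[0,-0.04,0.031,0,0],[0,-0.052,0.043,0,0],[0,-0.064,0.055,0,0],[0,-0.075,0.067,0,0],[0,-0.086,0.08,0,0],[0,-0.096,0.093,0,0]]}}

```text
time_s: 20.0
tool_pos: [542.0, -51.9, 241.3]
eef_rot: [0.739, 0.673, -0.0, -0.001]
contact_force: [1.2, -0.8, 2.3]
gripper_width: -0.2
```

Run:
```python
from h import *
for n in("scene",):
    im,d=bot.camera(n);cv2.imwrite(f"pics/{n}11.png",im);np.save(f"pics/{n}11.npy",d)
o,m=meas();print(m,w2case(m),o['contact_force'],o['gripper_width'])
im=cv2.imread("pics/scene11.png");a=cv2.resize(im[180:350,250:400],None,fx=3.5,fy=3.5,interpolation=cv2.INTER_CUBIC)
cv2.imwrite("pics/s11.png",a)
```

```text
(np.float64(541.0408002868808), np.float64(-51.70605694502916), np.float64(240.34568004078298), np.float64(84.65577935898055)) (np.float64(-45.46844254598939), np.float64(3.4085689678136326)) [ 0.48439982 -2.15162616  0.12967012] -0.38938848131217585
```

View pics/s11.png

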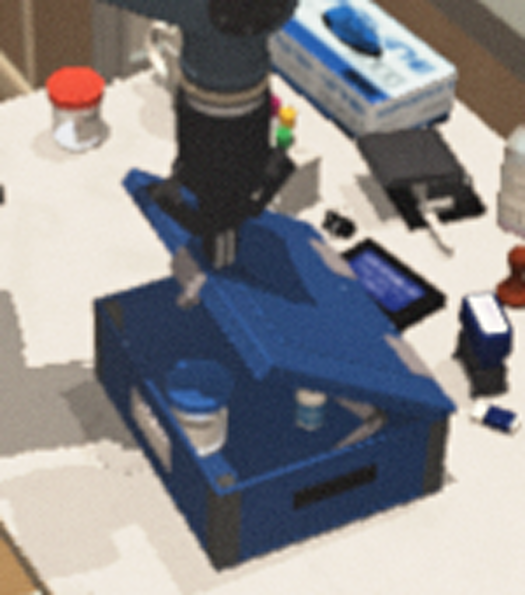

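>>> {"api": "apply_moves", "payload": {"deltas": [[0,-0.01,0.014,0,0],[0,-0.019,0.028,0,0],[0,-0.028,0.042,0,0],[0,-0.036,0.057,0,0],[0,-0.043,0.072,0,0],[0,-0.05,0.087,0,0],[0,-0.056,0.103,0,0],[0,-0.062,0.119,0,0]]}}

```text
time_s: 21.05
tool_pos: [511.7, -49.1, 181.7]
eef_rot: [0.739, 0.673, -0.0, -0.0]
contact_force: [0.1, 0.5, 2.3]
gripper_width: 0.0
```

Run:
```python
from h import *
o,m=meas();print(m,w2case(m),o['contact_force'])
```

```text
(np.float64(511.7213703128852), np.float64(-49.14331081364526), np.float64(181.672701736736), np.float64(84.64978323105207)) (np.float64(-74.89924547342245), np.float64(3.252105615713279)) [0.05220867 0.49057676 2.33798763]
```

>>> {"api": "apply_moves", "payload": {"deltas": [[0,-0.005,0.016,0,0],[0,-0.009,0.032,0,0],[0,-0.012,0.048,0,0],[0,-0.015,0.063,0,0],[0,-0.017,0.076,0,0],[0,-0.019,0.087,0,0],[0,-0.02,0.095,0,0],[0,-0.02,0.1,0,0]]}}

```text
time_s: 22.05
tool_pos: [502.0, -48.3, 132.1]
eef_rot: [0.739, 0.673, -0.0, -0.0]
contact_force: [-1.2, 0.2, 1.7]
gripper_width: 0.2
```

>>> {"api": "apply_moves", "payload": {"deltas": [[0,0,0.003,0,0],[0,0,0.006,0,0],[0,0,0.009,0,0],[0,0,0.012,0,0],[0,0,0.014,0,0],[0,0,0.016,0,0],[0,0,0.018,0,0],[0,0,0.018,0,0]]}}

```text
time_s: 23.05
tool_pos: [502.5, -48.4, 123.3]
eef_rot: [0.739, 0.673, 0.0, 0.0]
contact_force: [0.6, 0.5, 0.7]
gripper_width: 0.4
```

>>> {"api": "apply_moves", "payload": {"deltas": [[0,0,0.003,0,0],[0,0,0.006,0,0],[0,0,0.009,0,0],[0,0,0.012,0,0],[0,0,0.012,0,0],[0,0,0.012,0,0],[0,0,0.012,0,0],[0,0,0.012,0,0]]}}

```text
time_s: 24.05
tool_pos: [502.7, -48.5, 122.6]
eef_rot: [0.739, 0.674, 0.001, 0.002]
contact_force: [-9.2, 2.2, 42.1]
gripper_width: 0.1
```

Run:
```python
from h import *
for n in("scene",):
    im,d=bot.camera(n);cv2.imwrite(f"pics/{n}12.png",im);np.save(f"pics/{n}12.npy",d)
o,m=meas();print(m,w2case(m),o['contact_force'],o['gripper_width'])
im=cv2.imread("pics/scene12.png");a=cv2.resize(im[180:350,250:400],None,fx=3.5,fy=3.5,interpolation=cv2.INTER_CUBIC)
cv2.imwrite("pics/s12.png",a)
```

```text
(np.float64(502.71757661686013), np.float64(-48.44545753047098), np.float64(122.63093118913241), np.float64(84.69034451604787)) (np.float64(-83.92900635163159), np.float64(3.1152896525296203)) [-8.99617216  1.40842992 42.88923643] -0.12044432751059193
```

View pics/s12.png

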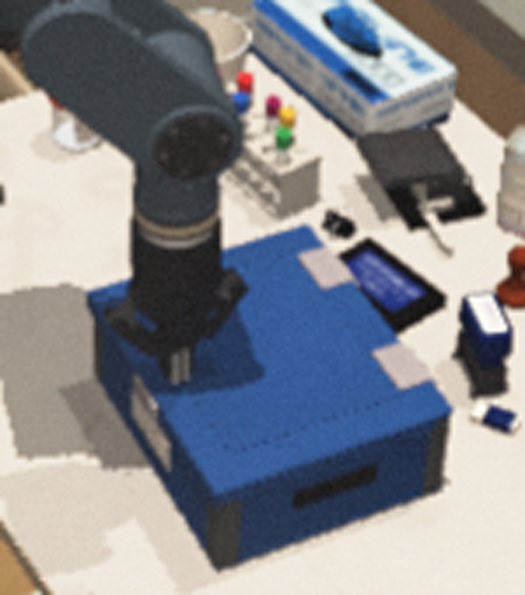

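>>> {"api": "apply_moves", "payload": {"deltas": [[0,0,-0.01,0,0],[0,0,-0.02,0,0],[0,0,-0.05,0,0],[0,0,-0.1,0,0],[0,0,-0.16,0,0],[0,0,-0.2,0,0],[0,0,-0.2,0,0],[0,0,-0.2,0,0]]}}

```text
time_s: 25.1
tool_pos: [501.6, -48.2, 216.7]
eef_rot: [0.739, 0.673, -0.0, -0.001]
contact_force: [-1.2, -0.4, -0.2]
gripper_width: -0.3
```

Run:
```python
from h import *
im,d=bot.camera("scene");cv2.imwrite("pics/scene13.png",im)
im2,d2=bot.camera("top");cv2.imwrite("pics/top13.png",im2)
o,m=meas();print(m,o['contact_force'])
# depth of lid along several right-side points
for X,Y in((-95,-110),(-95,-60),(0,-90),(60,0),(90,80)):
    w=case2w(X,Y);u=proj('scene',(*w,109));print(X,Y,dep('scene',u,d).round(1))
cv2.imwrite("pics/s13.png",cv2.resize(im[180:350,250:400],None,fx=3.5,fy=3.5,interpolation=cv2.INTER_CUBIC))
# bystanders vs start (top)
a=cv2.imread("pics/top0.png");df=cv2.absdiff(a,im2).max(2)
for n,(x,y) in dict(calc=(209,298),red=(201,232),tape=(487,222),notes=(475,309),stapler=(465,275)).items(): print(n,(df[y-25:y+25,x-25:x+25]>60).mean().round(3))
```

```text
(np.float64(501.4014172943837), np.float64(-48.105475626617896), np.float64(216.23987709658115), np.float64(84.65053337728429)) [-0.42189364  0.34938425  0.26649125]
-95 -110 [ 481.7 -159.4  108.1]
-95 -60 [ 486.6 -109.   107.5]
0 -90 [ 578.8 -147.4  107.1]
60 0 [641.6 -70.4 115.5]
90 80 [684.5  14.1 106.7]
calc 0.0
red 0.0
tape 0.0
notes 0.0
stapler 0.0
```

View pics/s13.png

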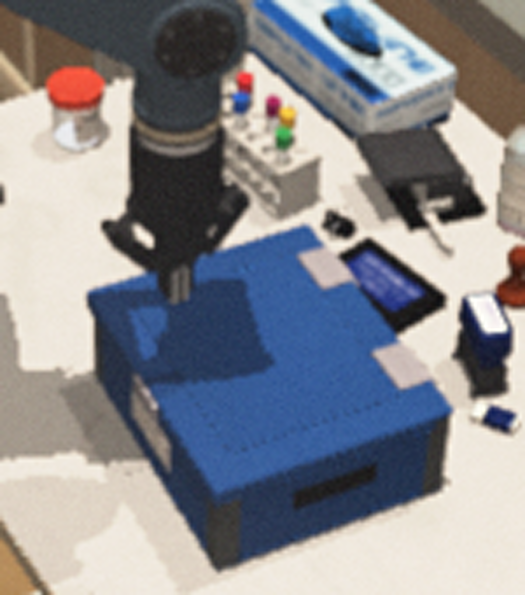

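Lid lies flush, level at about 108 mm at front and rear; the gripper is well clear.

```bash
python3 -c "
from rig import bot
print(bot.hand_in())"
```

```text
the job is handed in; nothing more can be done
None
```

The case is shut and the job is handed in at about 25 s of the 51 s allowed.

**Stays:** The moves have no tilt, so I kept the tool vertical, not tilted 35 to 45 degrees as advised. I pushed with the back of the open front finger.
- The right knee snapped over at about 8.5 N.
- The left knee was then pushed past straight. I pushed it a little further on its lower link, just below the tab, reaching about 12 N.
- In the pictures both knees were past centre but looked short of 0.6 rad. The first part of the lid push then folded both to roughly 1 rad or more, with the lid only about 0.15 rad down.
- The fold and lid angles are judged by eye from the pictures, because the joints cannot be read directly.

**Lid:** I brought it down along its arc with closed fingers, at roughly 0.3–0.4 rad/s and about 4 N at most. The final press against the stop read about 43 N at the wrist, through the fingertips. That is more than I meant, and I let it off at once.

**Last checks:**
- Lid points measured 107–108 mm above the desk at front and rear, against 109 mm nominal and about 2 mm calibration error. One point read 115 mm; I think a piece of the gripper or a mixed depth pixel caused it, but I did not check.
- The gripper stood about 93 mm above the lid with no contact force.
- The top picture shows no change at any of the five bystanders. The jar and bottle in the case stood in place in the last views before the lid hid them.

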